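# Feed one cap out of the cap feeder

## Robot

A 6-joint arm with a two-finger parallel gripper is mounted at the origin on a cart in front of the work surface, level with it; the furniture and walls round the work are solid. World frame = base frame: x ahead of the robot, y to its left, z up, the work surface at z = 0. Lengths are in m, angles in rad, forces in N, time in s.
With the tool pointing down it reaches from about 0.275 to 0.75 m from the base axis. Payload 10.2 kg.
Tool frame: the origin (TCP) lies midway between the tips of the shut fingers; the grasp point (between the pads) lies 19 mm behind it; z points along the fingers, y is the direction in which the jaws open and shut (so a half turn about z gives the same grasp; the last joint's range is limited). The gripper opens to 85 mm and grips with 20 to 120 N. Pads are 22 mm wide; open, the fingers measure 114 mm over their backs; the gripper's body (76 mm by 85 mm) begins 54 mm behind the grasp point. The pads swing forward as they close: fully open they stand 13 mm farther back than shut.
Start: joints at [0.891, 0.313, 1.498, -0, 1.331, -0.223], TCP at [0.232, 0.471, 0.231] pointing down, gripper open.
Joint ranges: [-2.94, 2.94], [-0.97, 2.17], [0.19, 2.56], [-1.23, 4.37], [0.02, 3.11], [-2.88, 2.88]. Speed limits (rad/s): [2.39, 2.39, 3.01, 3.14, 3.14, 3.14].

## Interface

Orientations are given as a unit quaternion [x, y, z, w].
In Python, from station import arm, kinematics, capture gives the robot as it stands. Calls block until the motion is done:
- arm.move_to(position, orientation): joint-space move of the TCP to a pose.
- arm.line_to(position, speed=0.15, ori=None, force_limit=None): straight line of the TCP; ori=None keeps the orientation; speed is the mean speed in m/s. With force_limit (N) it stops when the force on the tool has changed by that much, and returns True; else False.
- arm.move_joints(angles): joint-space move.
- arm.gripper_to(opening, grasp_force=None): finger opening in m; grasp_force is the grip in N (None keeps the last); returns when the fingers have stopped.
- arm.wait(seconds).
- kinematics.solve_ik(position, orientation): joint angles nearest the present ones, or None.
- arm.sense(): the state.
- capture(name): name is "scene" or "top" or "wrist"; returns a dict with "image" (420x560x3 uint8, red, green, blue), "mtx" (3x3 intrinsics, pixels), "world_from_camera" (4x4, takes a point from camera to world coordinates). Camera axes: x right, y down, z forward; pixel columns grow to the right and rows downward; lengths in m; the calibration is good to about 2 mm. A picture is of the moment at which its call begins. There is no depth.
A pose or a line that the arm cannot do raises arm.MotionError and nothing moves.
- arm.close_job(): hands the job in, once; it reports no verdict.
The state is a dict: "time_s": time; "joint_pos": joint angles; "qd": joint speeds; "tau": joint torques, N m; "tool_pos": TCP position; "orientation": TCP orientation; "ft_force": force on the tool from outside, world axes, zero at the start; "ft_torque": the same for the moment, N m; "gripper_width": finger opening in m.
Only numpy, scipy, OpenCV 4.12 (cv2) and the standard library are available. Lean on these libraries where they do the work, as an engineer would, in place of code of your own. Each camera call takes 0.05 s, during which the arm holds its last target.

## Task

Feed one cap out of the cap feeder on the table: press the red spring pin down through the round hole in the blue shuttle and, holding it down, push the shuttle towards the cap magazine as far as it goes, so that the lowest cap comes out in front of the magazine and the pin snaps up again in the shuttle's second hole. The caps stay untouched by the robot, those in the feeder and the two lying beside it, and the bottle by the yellow pad and the marker are left alone.

Things in the scene. Friction and masses are not known exactly. Their poses are not given: they have to be found in the camera images.
- cap_feeder: fixed aluminium cap feeder, 385 mm long (x -285 to +100), 94 mm wide, on the table. Origin on the table under the magazine's axis; x = direction of delivery, z up. Side rails with keep plates 30 mm high, 64 mm apart; channel floor between them at z = 9 mm. Only tall part: the cap magazine (steel plate, four rods, ring; 118 mm high) at x = -30 to +30. Pin axis at x = -180, y = 0.
- shuttle (a joint): m; blue plastic shuttle sliding in guides along the feeder's +x; cannot be lifted. 0 = loading position (start, within 2 mm; the pin locks its front hole), 0.060 = delivery position (pin in its rear hole), end stop at 0.062. Friction 1.5 N, some 2 N more while it runs over the pin.
- thumb_hole (a point): centre of the shuttle's front round hole (52 mm diameter, right through), on the top face of its 6 mm plate, 25 mm above the table (plate z 19 to 25); moves with the shuttle. An equal second hole lies 60 mm behind (feeder -x). A fingertip in the hole can push on its wall. The shuttle's tall part (40 mm high) begins 95 mm ahead of this point.
- lock_pin (a joint): m; travel of the red pin: 0 = up, 0.019 = bottomed; spring 2 N at first, 7 N at the bottom. From 0.010 on its top is under the plate and the shuttle is free; once the shuttle has moved some 5 mm its plate keeps the pin down, until the second hole comes over it and it snaps up.
- pin_top (a point): centre of the flat top of the round red pin (47 mm diameter) standing up through the shuttle's hole: 29 mm above the table when up (4 mm above the plate), 10 mm when bottomed
- magazine (a point): point on the magazine's axis, 42 mm above the table, where the second cap of the stack rests at the start
- delivery_point (a point): fixed point on the feeder, 60 mm ahead (+x) of the magazine's axis, 23 mm above the table: where the underside of the delivered cap comes to lie
- feed_cap_1: black ribbed plastic screw cap, 33 mm across, 19 mm tall, loose; origin at the centre of its underside, z up; the lowest of the four caps in the magazine, it lies in the shuttle's pocket and travels with it
- feed_cap_2: black ribbed plastic screw cap, 33 mm across, 19 mm tall, loose; origin at the centre of its underside, z up; second from below in the magazine
- feed_cap_3: black ribbed plastic screw cap, 33 mm across, 19 mm tall, loose; origin at the centre of its underside, z up; third from below in the magazine
- feed_cap_4: black ribbed plastic screw cap, 33 mm across, 19 mm tall, loose; origin at the centre of its underside, z up; top cap in the magazine
- bottle: full 500 ml bottle with a black cap, 77 mm diameter, 222 mm tall, standing loose between the yellow pad and the blue tin; origin at the centre of its foot; a bystander
- marker: white and blue marker pen, 135 mm long (its y axis), 16 mm thick, lying loose on the table; origin under its middle; a bystander
- spare_cap_1: black ribbed plastic screw cap, 33 mm across, 19 mm tall, loose; origin at the centre of its underside, z up; lying on the table, a bystander
- spare_cap_2: black ribbed plastic screw cap, 33 mm across, 19 mm tall, loose; origin at the centre of its underside, z up; lying on the table, a bystander
Things that resemble listed ones, but are neither listed nor needed, are in the scene too. What is shaped like the feed_cap_4 but orange is not meant.

How it is judged:
By the outcome, as a careful person would: the job done as asked, in the order asked, and still so for the second after the job is handed in, with the robot touching nothing.
It also fails if it takes over 40 s, if anything falls off the work surface, if the arm or the gripper's body presses on something with over 40 N, if the wrist force passes 120 N, or if a joint passes its speed limit or range.

## Working session

There is one attempt and no reset: what is moved stays moved. The work goes in short steps, each a Python script; the robot and the scene stay as the last script left them, time stands still between calls to the robot, and variables do not carry over. Pictures are saved under pics/ and viewed, and the job is handed in when it is done.

```bash
mkdir -p pics; ls
python3 - <<'E'
from station import arm,capture
import cv2,numpy as np
for n in("scene","top","wrist"):
    c=capture(n); cv2.imwrite(f"pics/a_{n}.png",c["image"][:,:,::-1]); print(n,c["mtx"].round(1).tolist(),c["world_from_camera"].round(4).tolist())
s=arm.sense();print(s["time_s"],s["tool_pos"],s["orientation"],s["gripper_width"])
E
```

```text
pics
scene [[465.7, 0.0, 273.4], [0.0, 465.7, 208.1], [0.0, 0.0, 1.0]] [[0.7246, -0.5337, 0.4361, 0.0537], [-0.6891, -0.5513, 0.4704, -0.4509], [-0.0107, -0.6413, -0.7672, 0.8596], [0.0, 0.0, 0.0, 1.0]]
top [[444.6, 0.0, 279.0], [0.0, 444.6, 211.6], [0.0, 0.0, 1.0]] [[0.024, -0.9952, 0.0952, 0.3877], [-0.9997, -0.0236, 0.0052, 0.0439], [-0.0029, -0.0953, -0.9954, 1.0991], [0.0, 0.0, 0.0, 1.0]]
wrist [[351.8, 0.0, 277.4], [0.0, 351.8, 209.6], [0.0, 0.0, 1.0]] [[0.4409, 0.8587, 0.2612, 0.1665], [0.8975, -0.422, -0.1279, 0.5036], [0.0004, 0.2909, -0.9568, 0.3744], [0.0, 0.0, 0.0, 1.0]]
0.15 [0.23147405 0.47102248 0.23088603] [ 2.26429969e-01  9.74027340e-01 -4.13835528e-04 -1.97365292e-04] 0.085044208818394
```

View pics/a_scene.png

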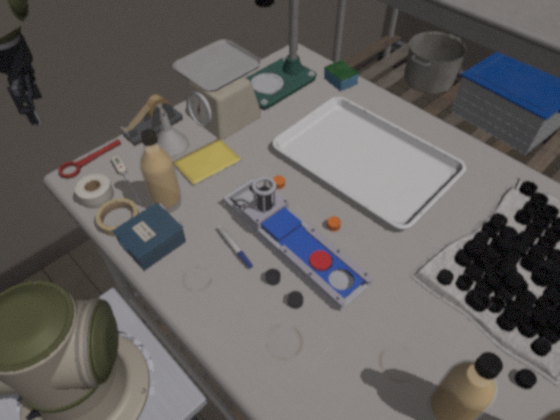

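View pics/a_top.png

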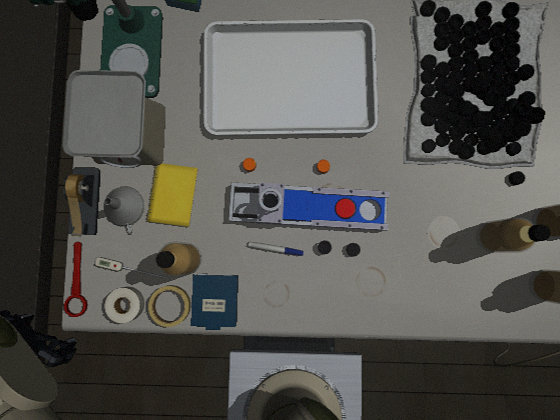

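View pics/a_wrist.png

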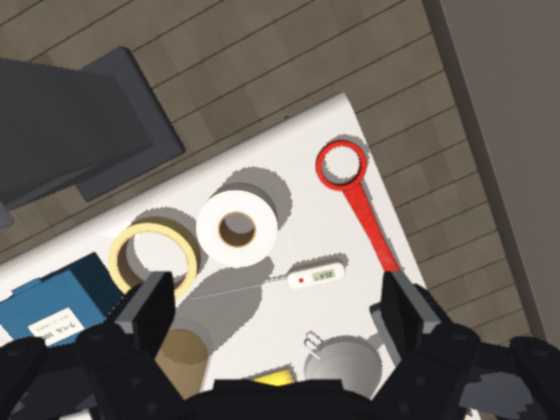

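The scene view shows the feeder diagonally, with the red pin at about (320,260). In the top view the pin is at about (345,208), the rear hole at (370,210), the magazine at (270,200), and the bottle cap at (165,258), close to the start pose. The wrist view shows only the clutter by the table edge. I'll measure the feeder in the top view.

```bash
cat > h.py <<'E'
import numpy as np,cv2
def ray(c,uv,z):
    K=c["mtx"];T=c["world_from_camera"]
    d=T[:3,:3]@np.linalg.inv(K)@np.array([uv[0],uv[1],1.]);o=T[:3,3]
    return o+d*(z-o[2])/d[2]
def proj(c,p):
    T=np.linalg.inv(c["world_from_camera"]);q=T[:3,:3]@np.asarray(p,float)+T[:3,3];q=c["mtx"]@q
    return q[:2]/q[2]
def redc(c,z):
    im=c["image"].astype(int)
    m=((im[:,:,0]>130)&(im[:,:,1]<70)&(im[:,:,2]<70)).astype(np.uint8)
    n,l,st,ce=cv2.connectedComponentsWithStats(m)
    return [(st[i,4],ce[i].round(1).tolist(),ray(c,ce[i],z).round(4).tolist()) for i in range(1,n) if st[i,4]>60]
E
python3 - <<'E'
from station import capture
from h import *
for n in("top","scene"):
    c=capture(n); print(n,redc(c,.029))
    im=c["image"][:,:,::-1]
    cr=im[150:260,215:400] if n=="top" else im[165:310,215:380]
    cv2.imwrite(f"pics/b_{n}.png",cv2.resize(cr,None,fx=4,fy=4,interpolation=cv2.INTER_CUBIC))
    if n=="top": print("bottle",ray(c,(165,258),.222))
E
```

```text
top [(np.int32(260), [345.1, 207.7], [0.5032, -0.1101, 0.029])]
bottle [0.37471888 0.27005618 0.222     ]
scene [(np.int32(281), [320.2, 260.0], [0.4982, -0.1149, 0.029])]
```

View pics/b_top.png

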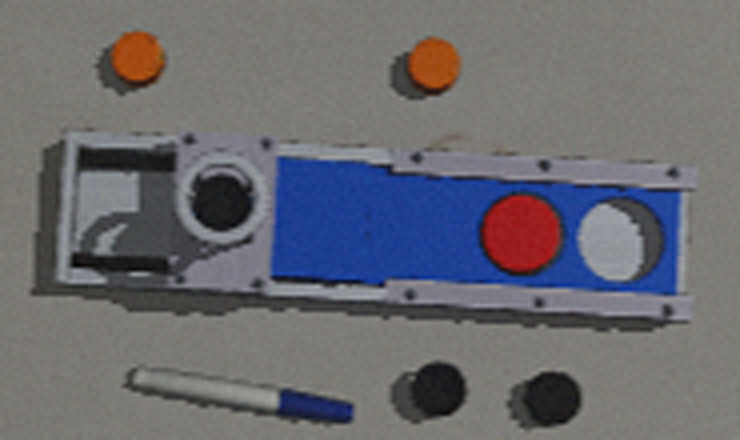

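View pics/b_scene.png

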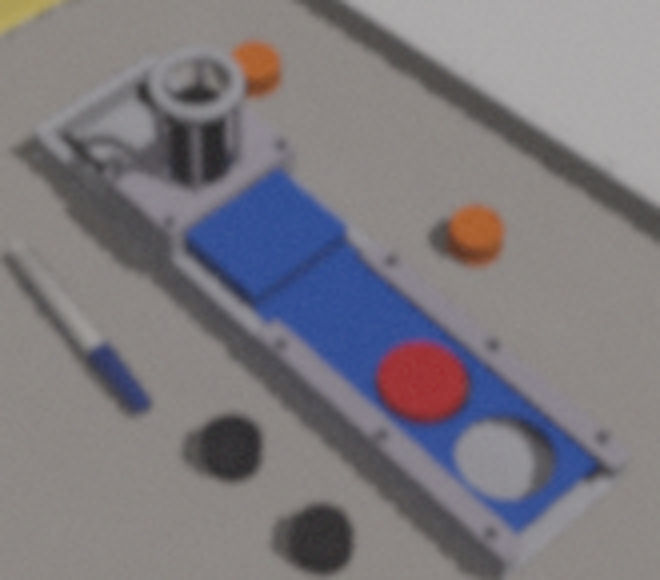

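The pin is at about (345,208) in the top view. The top and scene views put it some 7 mm apart. I'll take the feeder direction from the top view, then look closer with the wrist camera, which faces away from the magazine.

```bash
cat >> h.py <<'E'
from scipy.spatial.transform import Rotation as Rn
def ori(f):
    f=np.array([f[0],f[1],0.]);f/=np.linalg.norm(f);x=-f;z=np.array([0,0,-1.]);y=np.cross(z,x)
    return Rn.from_matrix(np.c_[x,y,z]).as_quat()
E
python3 - <<'E'
from station import arm,capture,kinematics
from h import *
f=np.array([.036,1,0]);f/=np.linalg.norm(f);q=ori(f)
p=np.array([.5007,-.1125,0])
t=p+f*.05+[0,0,.25]
print(kinematics.solve_ik(t,q))
s=arm.sense()
arm.line_to(s["tool_pos"]+[0,0,.1],speed=.25)
arm.gripper_to(0.0)
arm.move_to(t+[0,0,.06],q)
arm.line_to(t,speed=.15)
c=capture("wrist");cv2.imwrite("pics/c_w.png",c["image"][:,:,::-1]);print(redc(c,.029))
s=arm.sense();print(s["time_s"],s["tool_pos"],s["joint_pos"],s["gripper_width"],s["ft_force"])
np.savez("c.npz",**c)
E
```

```text
[-3.55546802e-01  2.58035613e-01  1.52108863e+00 -4.44089210e-16
  1.36246841e+00  2.82203031e+00]
[(np.int32(1701), [277.5, 128.0], [0.503, -0.1118, 0.029])]
4.7417 [ 0.50298413 -0.06259228  0.25119445] [-3.55314631e-01  2.57205538e-01  1.51902873e+00 -7.09630882e-06
  1.36336529e+00  2.82199609e+00] -0.00010763177239112401 [ 0.3820962  -0.23095269 -0.16578558]
```

View pics/c_w.png

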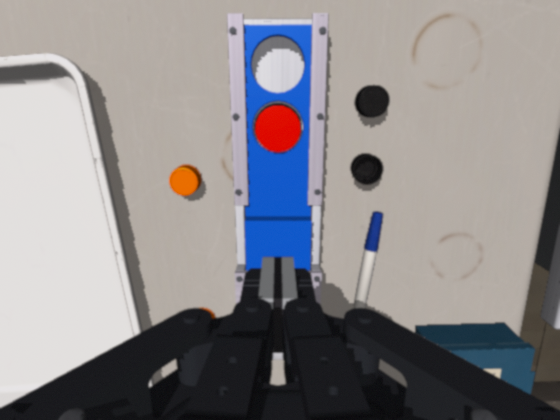

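The wrist view shows the pin at (277.5,128) and the rear hole at (279,64). The rail screws lie symmetrically at x≈232–239 and 318–323. It agrees with the top view to within 2 mm. Joint 6 would reach its limit along the push, so I'll turn the tool about 10° and check the whole path.

Run:
```python
from station import arm,kinematics
from h import *
c=dict(np.load("c.npz"))
L=[(232.5,31),(236,117),(239,191)];R=[(323,31),(320.3,116.5),(318,192)]
m=[(ray(c,a,.031)+ray(c,b,.031))/2 for a,b in zip(L,R)]
print(np.round(m,4)); 
for s in(L,R):
    d=ray(c,s[2],.031)-ray(c,s[0],.031);print(d[:2]/np.hypot(*d[:2]))
print("rear hole",ray(c,(279,64.5),.022))
f=m[2]-m[0];f[2]=0;f/=np.linalg.norm(f);print(f)
g=Rn.from_euler('z',10,degrees=True).apply(f);q=ori(g)
p=np.array([.503,-.1112,0])
for k in(0,.08):
    for z in(.013,.1): print(kinematics.solve_ik(p+f*k+[0,0,z],q).round(3))
```

```text
[[ 0.4997 -0.2004  0.031 ]
 [ 0.502  -0.1229  0.031 ]
 [ 0.5043 -0.046   0.031 ]]
[0.02788972 0.99961101]
[0.03186902 0.99949205]
rear hole [ 0.499428   -0.17215895  0.022     ]
[0.02988613 0.99955331 0.        ]
[-0.445  0.577  1.75  -0.     0.815  2.552]
[-0.445  0.436  1.693 -0.     1.012  2.552]
[-0.293  0.563  1.777 -0.     0.803  2.703]
[-0.293  0.42   1.72  -0.     1.002  2.703]
```

Run:
```python
from station import arm,capture
from h import *
f=np.array([.0299,.99955,0]);g=Rn.from_euler('z',10,degrees=True).apply(f);q=ori(g)
p=np.array([.5025,-.1112,0])
arm.move_to(p+[0,0,.12],q)
arm.line_to(p+[0,0,.04],speed=.15)
s=arm.sense();print(s["tool_pos"],s["ft_force"])
print(arm.line_to(p+[0,0,.0135],speed=.04,force_limit=15))
s=arm.sense();print(s["time_s"],s["tool_pos"],s["ft_force"])
c=capture("wrist");cv2.imwrite("pics/d_w.png",c["image"][:,:,::-1])
c=capture("scene");cv2.imwrite("pics/d_s.png",cv2.resize(c["image"][165:310,215:380,::-1],None,fx=4,fy=4))
```

```text
[ 0.50341489 -0.11135676  0.04137231] [ 0.43895023 -0.32636254  0.74883792]
False
6.85 [ 0.50296018 -0.1114189   0.01378348] [0.68838168 0.1558601  5.87850748]
```

View pics/d_w.png

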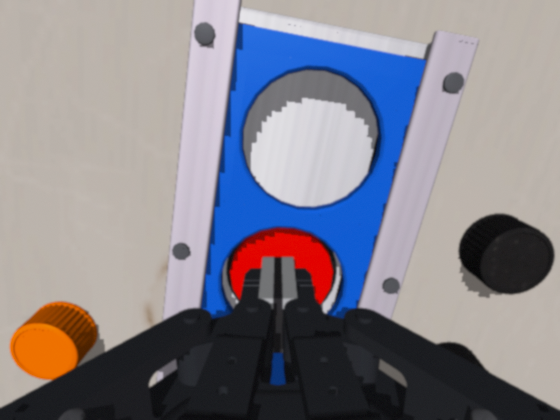

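View pics/d_s.png

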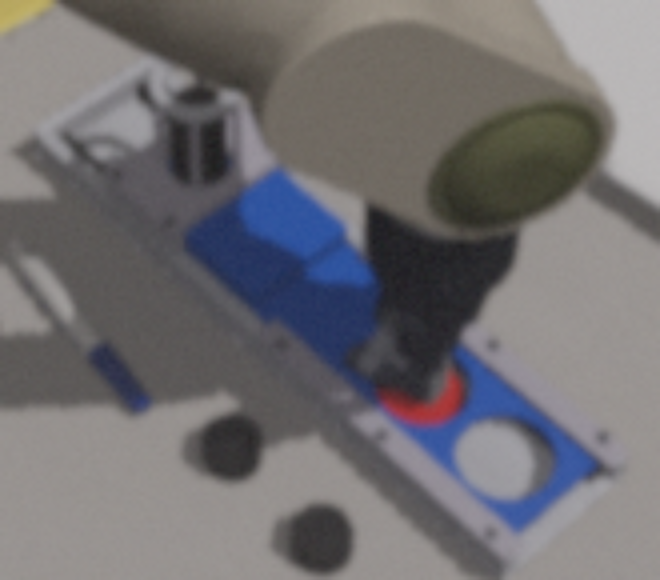

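The pin is down: the tip is at z 13.8 mm with about 5 N on it. The wrist view shows the finger centred on the red pin at about (280,270), inside the front hole. Next is the push.

Run:
```python
from station import arm,capture
from h import *
f=np.array([.0299,.99955,0])
p=np.array([.5025,-.1112,.0135])
def st(t):
    s=arm.sense();print(t,s["time_s"],s["tool_pos"].round(4),"along",round(float((s["tool_pos"]-p)@f),4),s["ft_force"].round(2))
print(arm.line_to(p+f*.03,speed=.04,force_limit=18));st("a")
c=capture("wrist");cv2.imwrite("pics/e_w.png",c["image"][:,:,::-1])
```

```text
False
a 7.85 [ 0.5037 -0.0819  0.0139] along 0.0293 [ 0.8  -3.47  5.43]
```

View pics/e_w.png

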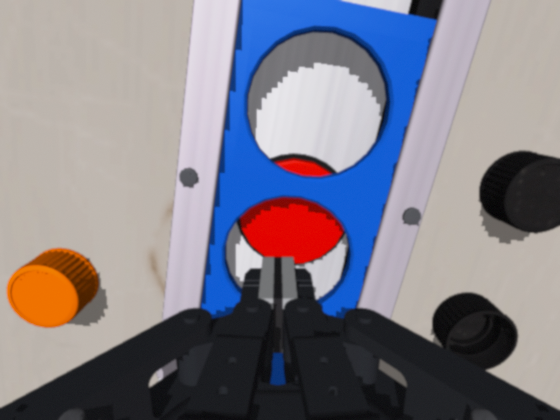

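The shuttle has moved about 15–20 mm. The red pin is under the plate, showing at (290,230) and (300,165), and the shuttle is following the finger. I'll push on to the end stop.

Run:
```python
from station import arm,capture
from h import *
f=np.array([.0299,.99955,0])
p=np.array([.5025,-.1112,.0135])
def st(t):
    s=arm.sense();print(t,s["time_s"],s["tool_pos"].round(4),"along",round(float((s["tool_pos"]-p)@f),4),s["ft_force"].round(2))
print(arm.line_to(p+f*.066,speed=.05,force_limit=18));st("a")
print(arm.line_to(p+f*.085,speed=.02,force_limit=12));st("b")
c=capture("wrist");cv2.imwrite("pics/f_w.png",c["image"][:,:,::-1]);print(redc(c,.029))
c=capture("top");cv2.imwrite("pics/f_t.png",cv2.resize(c["image"][150:260,215:400,::-1],None,fx=4,fy=4));print(redc(c,.029))
```

```text
False
a 8.7667 [ 0.504  -0.045   0.0132] along 0.0662 [ 0.39 -1.67  0.63]
True
b 9.3917 [ 0.5045 -0.0349  0.0132] along 0.0763 [-1.05 -6.48  1.58]
[(np.int32(14636), [318.6, 96.0], [0.5032, -0.1126, 0.029]), (np.int32(92), [49.3, 156.4], [0.5963, -0.0779, 0.029])]
[]
```

View pics/f_w.png

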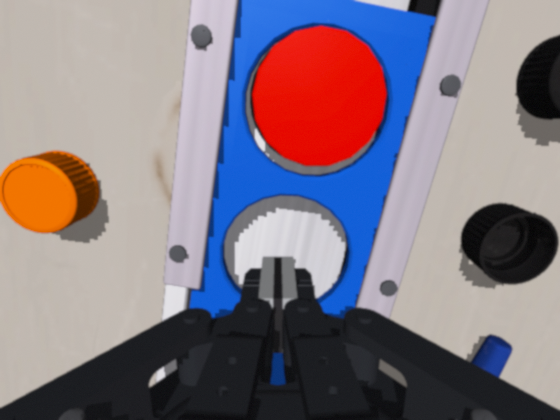

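View pics/f_t.png

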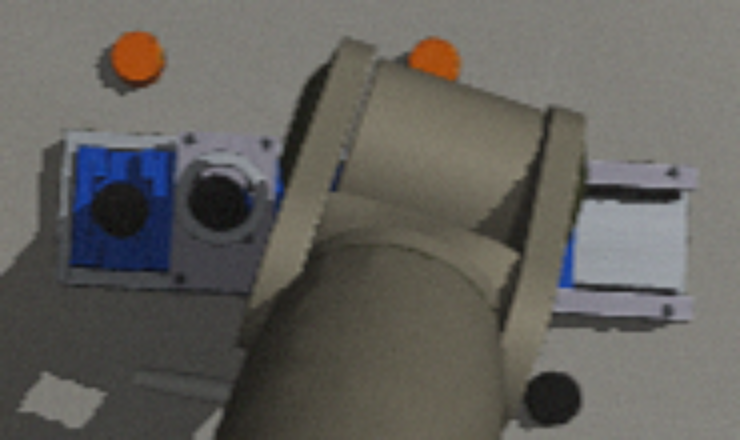

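The pin has snapped up in the rear hole (wrist view, (318,96)). The delivered cap lies in front of the magazine at (120,208) in the enlarged top view. I'll back off the wall, lift straight up, go clear and check.

Run:
```python
from station import arm,capture
from h import *
f=np.array([.0299,.99955,0])
t=arm.sense()["tool_pos"]
t=t-f*.006; arm.line_to(t,speed=.03); print(arm.sense()["ft_force"].round(2))
arm.line_to(t+[0,0,.10],speed=.12)
arm.line_to(t+[0,0,.30]-f*.05-[.1,0,0],speed=.25)
arm.move_to(np.array([.32,-.28,.30]),arm.sense()["orientation"])
for n in("top","scene"):
    c=capture(n);print(n,redc(c,.029))
    cr=c["image"][150:280,140:400,::-1] if n=="top" else c["image"][120:310,130:390,::-1]
    cv2.imwrite(f"pics/g_{n}.png",cv2.resize(cr,None,fx=3,fy=3,interpolation=cv2.INTER_CUBIC))
    if n=="top":
        print("cap px expected",proj(c,np.array([.503,-.1112,.042])+f*.24))
        print("delivered cap at",ray(c,(215+120/4,150+208/4),.042))
s=arm.sense();print(s["time_s"],s["tool_pos"])
```

```text
[-0.29 -1.04 -0.58]
top [(np.int32(258), [344.8, 207.7], [0.5032, -0.1095, 0.029])]
cap px expected [246.10958726 201.90494784]
delivered cap at [0.50988417 0.13134089 0.042     ]
scene [(np.int32(95), [314.0, 260.5], [0.4876, -0.1067, 0.029])]
12.8417 [ 0.32079891 -0.27894289  0.29999277]
```

View pics/g_top.png

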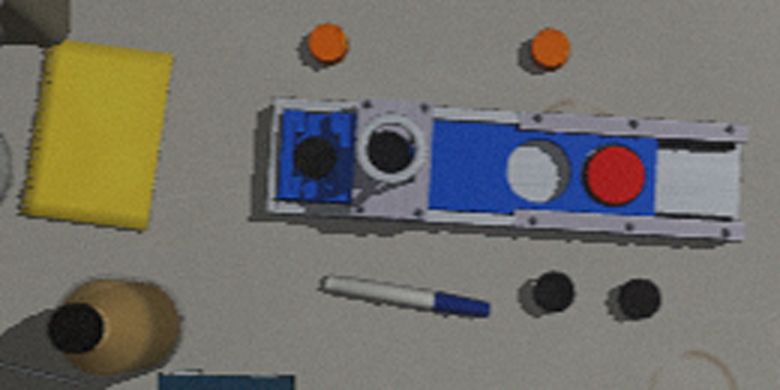

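View pics/g_scene.png

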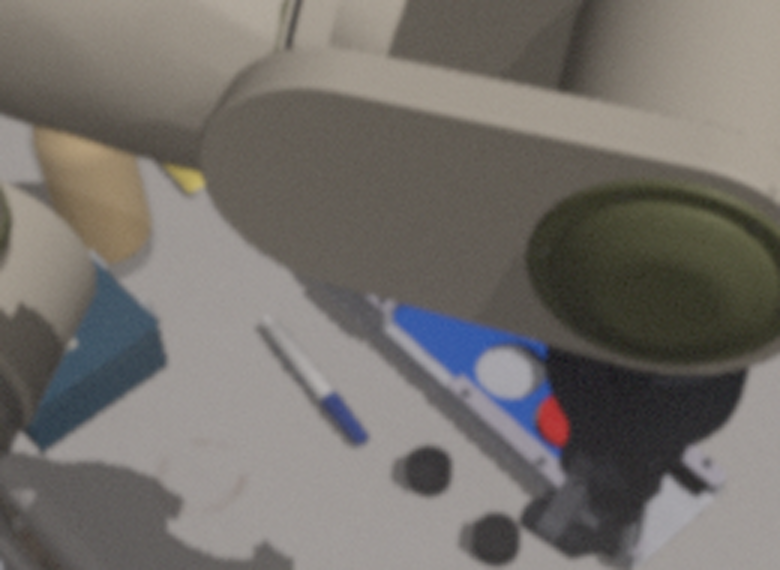

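The enlarged top view shows the pin up in the rear hole at (614,175), the front hole empty at (538,172) and the delivered cap at (318,157). The bottle, marker and spare caps are where they were. The scene view is mostly hidden by the arm. I'm handing in.

Run:
```python
from station import arm
arm.close_job();print(arm.sense()["time_s"])
```

```text
the job is handed in; nothing more can be done
the job is handed in; nothing more can be done
```

One cap was fed out, and I handed the job in at about 13 s of the 40 s allowed. With the shut fingers I pressed the red pin down inside the shuttle's front hole. Holding it down, I pushed the shuttle until the force limit stopped the arm at the end stop. Then I backed off 6 mm, lifted straight up and moved clear.

**Last checks (top camera, arm clear):**
- The pin is up in the shuttle's rear hole.
- The lowest cap lies in front of the magazine, within about 2–3 mm of the delivery point, and the next cap is visible in the magazine.
- The bottle, marker and both spare caps look unmoved.

**Disagreements:**
- At the start, the scene camera put the pin about 7 mm away from where the top camera put it. I used the top and wrist cameras, which agreed to within 2 mm.
- The last scene view was mostly blocked by the arm, so the end state rests on the top view, plus a wrist view at the end stop that showed the pin up.

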